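# Close a tile course and true it with a level

### The arm

A 6-joint arm with a two-finger parallel gripper is mounted at the origin on the work surface. World frame = base frame: x ahead of the robot, y to its left, z up, the work surface at z = 0. Lengths are in m, angles in rad, forces in N, time in s.
With the tool pointing down it reaches from about 0.25 to 0.775 m from the base axis. Payload 4 kg.
Tool frame: the origin (TCP) lies midway between the tips of the shut fingers; the grasp point (between the pads) lies 19 mm behind it (grip_point_offset is the distance from the TCP to the grasp point, in m); z points along the fingers, y is the line along which they close (so a half turn about z gives the same grasp; the last joint's range is limited). The gripper opens to 94 mm and grips with 3 to 60 N. Pads are 16 mm wide; open, the fingers measure 119 mm over their backs; the gripper's body (75 mm by 177 mm) begins 78 mm behind the grasp point.
Start: joints at [1.24, 0.087, 1.371, -0, 1.684, -0.103], TCP at [0.124, 0.536, 0.206] pointing down, gripper open.
Joint ranges: [-3.1, 3.1], [-0.76, 2.03], [0.27, 2.55], [-1.08, 4.22], [0.17, 2.65], [-2.57, 2.57]. Speed limits (rad/s): [2.79, 2.79, 3.14, 3.14, 3.14, 3.14].

### API

Orientations are given as [roll, pitch, yaw] about the fixed x, y, z axes, in that order (R = Rz(yaw) Ry(pitch) Rx(roll)).
In Python, from bench import * gives the robot as it stands.
- The arm moves only by the tool carry_out, never from a script. Its argument "commands" is a list of rows, each a list of 6 numbers: the shift along the tool's x, y, z in m, then the turn, a rotation vector about the tool's x, y, z in rad. In form: [[tx, ty, tz, rx, ry, rz], ...]. A call has exactly 5 rows; each row is the pose to reach, as a shift and turn from the pose commanded when the call began, along the tool's axes at that moment; what a row does not reach only later rows make up. A row lasts 1/10 s, in which the tool goes at most 50 mm and 8.59 degrees, less where a joint would pass 70% of its speed; a pose out of reach is approached as far as the arm can. A call with a gripper value outside its range is refused whole. "jaw" is the opening, from 0 (shut) to 1 (fully open), set as the call begins (left out, the last holds). The fingers move at their own pace and stop on an object; the grip force is fixed at half the most. Time passes only in rows, so rows that repeat a pose let the fingers close, or fill a call up. It gives the time, the measured TCP pose, the force, the opening and the grip force at its end, in the units of the state.
- get_obs(): the state, without advancing time (a new reading comes with each control period).
- snapshot(name): name is "scene" or "top" or "wrist"; returns a dict with "img" (420x560x3 uint8, red, green, blue), "range_z" (420x560 float32, m along the optical axis (not along the pixel's ray), 0 where there is no reading), "fx", "fy", "cx", "cy" (pixels), "R" (3x3) and "t" (3): a world point X has camera coordinates R X + t. Camera axes: x right, y down, z forward; pixel columns grow to the right and rows downward; lengths in m; the calibration is good to about 2 mm. The wrist camera is an equidistant fisheye: a pixel r from the principal point sees the ray r / f radians off the axis. A picture is of the moment at which its call begins.
- close_job(): hands the job in; it is judged then, once.
The state is a dict: "time": time; "joint_positions": joint angles; "qvel": joint speeds; "joint_torque": joint torques, N m; "tool_pos": TCP position; "ee_rot": TCP orientation; "wrist_force": force on the tool from outside, world axes, zero at the start; "wrist_torque": the same for the moment, N m; "width": finger opening in m; "finger_force": force on a finger pad.
Only numpy, scipy, OpenCV 4.12 (cv2) and the standard library are available. Lean on these libraries where they do the work, as an engineer would, in place of code of your own. Each camera call takes 0.05 s, during which the arm holds its last target. There are 200 camera calls.

### The job

The tile course nearer the robot on the plywood panel has been laid from both ends and still lacks its closing piece. Of the four loose cuts lying in front of it, put the one that just fits the gap, leaving only thin joints, flat into it with its near edge flush with the near edges of its two neighbours, and leave the spirit level standing upright on the panel, flush against that edge, across the closing piece and both neighbours. Leave the other cuts and the grout float where they lie.

Things in the scene. Friction and masses are not known exactly. Their poses are not given: they have to be found in the camera images.
- panel: Fixed plywood panel 10 mm thick (top at its z 0.010), x -0.250 to 0.165, y +-0.240 from its origin: the underside below the middle of the gap, on the line of the near course's near edge. x: from the robot into the gap, y along the course, z up. Two courses of 10 mm thick grey tiles are glued on it (tops at z 0.020); the board before them (x below 0) is bare.
- gap (a point): On the panel's top, in the middle of the gap's open near side; axes as the panel's. The near course covers x 0 to 0.075: two fixed tiles, 200 mm each, at y -0.233 to -0.033 and 0.033 to 0.233, with the 66 mm gap between. Behind the gap, at x 0.079, the far course begins: a 75 mm deep piece pushed too far slides in up to 4 mm past flush.
- cut_36: Loose grey cut tile, 75 mm (its x) by 36 mm (its y), 10 mm thick, lying flat, about 0.06 to 0.12 kg. Origin: centre of its underside. The four cuts lie in a row on the bare board, about 175 mm before the course's near edge, at about y -0.18, -0.06, 0.06 and 0.18 of the panel, in any order, x within 0.15 rad of the panel's x.
- cut_48: The same, 75 mm (its x) by 48 mm (its y), 10 mm thick.
- cut_60: The same, 75 mm (its x) by 60 mm (its y), 10 mm thick.
- cut_72: The same, 75 mm (its x) by 72 mm (its y), 10 mm thick.
- level: Loose aluminium spirit level, a smooth box section 300 mm long (its x), 24 mm wide (its y), 50 mm tall (its z), about 0.3 kg, standing upright on a narrow side on the counter (z = 0) left or right of the panel, lying roughly along the robot's x. Its two broad faces are straight and alike. Origin: centre of its underside.
- float: Bystander: loose grout float with a wooden handle on top, a flat plate 240 mm (its x) by 95 mm, 73 mm tall, on the counter on the other side of the panel from the level. Origin: centre of its underside.
Things that resemble listed ones, but are neither listed nor needed, are in the scene too. What is shaped like the cut_60 but blue or yellow is not meant.

How it is judged:
At the end, for the whole second after the job is handed in: The 60 mm cut lies flat in the gap, near edge within 2 mm of its neighbours' line, square within 0.04 rad. The level stands upright on the panel against that line (face within 2 mm, parallel within 0.015 rad), its middle within 110 mm of the gap's middle. Both at rest (x of cut_60 in the frame of panel between 0.0355 and 0.0395 m and y of cut_60 in the frame of panel between -0.004 and 0.004 m and z of cut_60 in the frame of panel below 0.012 m and angle between cut_60's own z axis and vertical below 0.03 rad and angle between the x axis of cut_60 and the x axis of panel, either way round below 0.04 rad and x of level in the frame of panel between -0.0142 and -0.0105 m and y of level in the frame of panel between -0.11 and 0.11 m and angle between the x axis of level and the y axis of panel, either way round below 0.015 rad and angle between level's own z axis and vertical below 0.05 rad and z of level in the frame of panel below 0.013 m and linear speed of each of cut_60, level below 0.01 m/s); the robot touches nothing.
It fails at once if Another cut is moved by more than 25 mm (distance of any of cut_36, cut_48, cut_72 from where it was at the start of the episode above 0.025 m).
It fails at once if The float is moved by more than 25 mm (distance of float from where it was at the start of the episode above 0.025 m).
It also fails if it takes over 72 s, if anything falls off the work surface, if the arm or the gripper's body presses on something with over 40 N, if the wrist force passes 120 N, or if a joint passes its speed limit or range.

## Working session

There is one attempt and no reset: what is moved stays moved. The work goes in short steps, Python scripts to look and compute and a tool call to move; the robot and the scene stay as the last step left them, time stands still between calls to the robot, and variables do not carry over. Pictures are saved under pics/ and viewed, at most 10 in all, crops included, and the job is handed in when it is done.

Besides the shell and the picture viewer there is one more tool, called after "Emit:" by a JSON object that holds its "api" and its "payload", one argument or row to a line. carry_out: Moves the arm, as the interface text tells. Its arguments: {"type":"object","properties":{"commands":{"type":"array","items":{"type":"array","items":{"type":"number"}}},"jaw":{"type":"number"}},"required":["commands"]}

```bash
mkdir -p pics; ls; python3 - <<'E'
from bench import *
import cv2,numpy as np
o=get_obs(); print(o)
for n in("top","scene"):
    s=snapshot(n); np.savez(f"{n}0.npz",**s); cv2.imwrite(f"pics/{n}0.png",s["img"][:,:,::-1]); print(n,s["fx"],s["fy"],s["cx"],s["cy"],s["R"],s["t"])
E
```

```text
pics
{'time': 0.0, 'joint_positions': array([ 1.23989755e+00,  8.79552263e-02,  1.37225910e+00, -2.03053062e-05,
        1.68359501e+00, -1.03068258e-01]), 'qvel': array([ 0.00087962, -0.00248415,  0.001117  ,  0.0012708 , -0.00111798,
       -0.00029615]), 'joint_torque': array([ 7.77987952e-04, -3.40183282e+01, -3.02428830e+01,  7.19767506e-02,
        3.28085606e-02, -1.76854937e-04]), 'tool_pos': array([0.12403909, 0.53526204, 0.2043016 ]), 'ee_rot': array([-3.13938566e+00, -2.07991115e-04,  2.91375965e+00]), 'wrist_force': array([-1.10782246,  0.13751234,  0.4242302 ]), 'wrist_torque': array([ 0.02890982, -0.02100776,  0.006469  ]), 'finger_force': 0.0, 'width': 0.09378479078324632}
top 456.74535381942366 456.74535381942366 286.4733067587674 208.2201429184655 [[ 8.63694450e-04 -9.99998729e-01  1.34046371e-03]
 [-9.96353598e-01 -9.74907250e-04 -8.53144609e-02]
 [ 8.53156592e-02 -1.26189021e-03 -9.96353173e-01]] [-0.02469594  0.47206886  1.09869022]
scene 513.4140625460136 513.4140625460136 281.54904875689857 211.4816202411842 [[ 0.42861733  0.90340646  0.01199827]
 [ 0.7719062  -0.35926174 -0.52449197]
 [-0.46951891  0.23406788 -0.85133085]] [-0.19972168 -0.35033201  1.45990348]
```

View pics/top0.png

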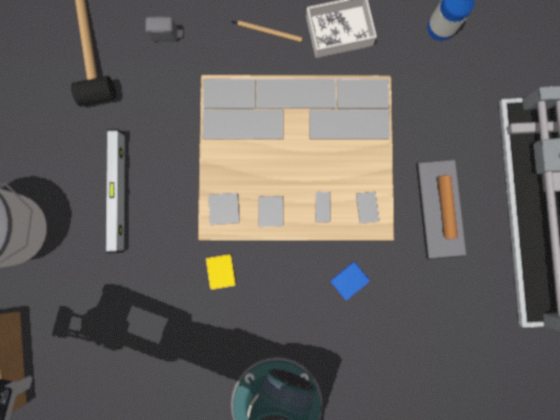

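View pics/scene0.png

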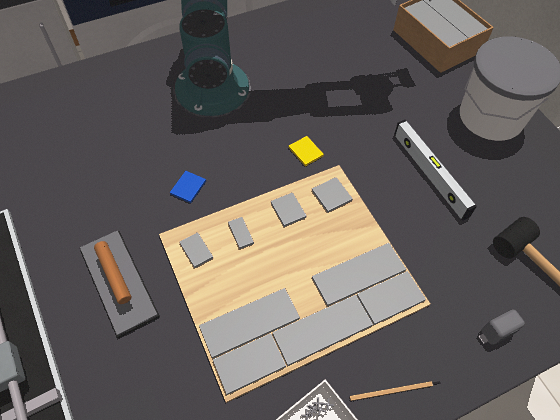

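The top view shows cut_72 at (224,209), cut_60 at (271,211), cut_36 at (323,207), cut_48 at (368,207), and the gap at cols 284–310, row ~124. The level is on the left (y+) at (116,190) and the float on the right. The blue and yellow pieces are decoys. Next I'll measure from both views.

```bash
cat > h.py <<'E'
import numpy as np, cv2
def load(n): return dict(np.load(n+".npz"))
def ray(s,uv):
    uv=np.asarray(uv,float).reshape(-1,2); d=np.c_[(uv[:,0]-s["cx"])/s["fx"],(uv[:,1]-s["cy"])/s["fy"],np.ones(len(uv))]
    return -s["R"].T@s["t"], d@s["R"]
def plane(s,uv,z):
    c,d=ray(s,uv); return (c+d*((z-c[2])/d[:,2])[:,None])[:,:2]
def proj(s,X):
    p=np.atleast_2d(X)@s["R"].T+s["t"]; return np.c_[p[:,0]/p[:,2]*s["fx"]+s["cx"],p[:,1]/p[:,2]*s["fy"]+s["cy"]]
def tri(views):
    A=np.zeros((3,3));b=np.zeros(3)
    for s,uv in views:
        c,d=ray(s,uv); d=d[0]/np.linalg.norm(d[0]); P=np.eye(3)-np.outer(d,d); A+=P;b+=P@c
    return np.linalg.solve(A,b)
def cloud(s):
    v,u=np.mgrid[:420,:560]; c,d=ray(s,np.c_[u.ravel(),v.ravel()]); return (c+d*s["range_z"].ravel()[:,None]).reshape(420,560,3)
def grey(s,lo=90,hi=200):
    h=cv2.cvtColor(s["img"],cv2.COLOR_RGB2HSV); return ((h[:,:,1]<50)&(h[:,:,2]>lo)&(h[:,:,2]<hi)).astype(np.uint8)
E
python3 - <<'E'
from h import *
for n in("top0","scene0"):
    s=load(n); C=cloud(s); m=grey(s)
    k,l,st,ce=cv2.connectedComponentsWithStats(m)
    for i in range(1,k):
        if st[i,4]<150: continue
        mm=(l==i); mid=C[cv2.erode(mm.astype(np.uint8),np.ones((5,5)))>0]
        w=np.median(mid,0)
        if not(0.2<w[0]<0.85 and abs(w[1])<.45 and w[2]<.1): continue
        z=w[2]; cs,_=cv2.findContours(mm.astype(np.uint8),0,1)
        cc=max(cs,key=len).reshape(-1,2); r=cv2.minAreaRect(plane(s,cc,z).astype(np.float32))
        print(n,ce[i].round(1),st[i,4],"med",w.round(4),"rect",np.round(r[0],4),np.round(r[1],4),round(r[2],2),np.median(s["img"][mm],0))
    for p in [(271,211),(297,150),(244,123),(116,190),(443,180),(60,200)] if n=="top0" else [(289,210),(270,260),(250,325),(433,165)]:
        print(p,s["img"][p[1],p[0]],C[p[1],p[0]].round(4))
E
```

```text
top0 [295.7 107.4] 10357 med [ 0.7286 -0.0454  0.019 ] rect [ 0.724  -0.0471] [0.1534 0.4654] 0.07 [172. 172. 171.]
top0 [115.3 191.4] 1113 med [0.5082 0.3824 0.029 ] rect [0.5162 0.3963] [0.2977 0.044 ] 1.8 [108. 108. 110.]
top0 [440.4 209.4] 2837 med [ 0.4634 -0.3898  0.0171] rect [ 0.4729 -0.4066] [0.2396 0.0949] 4.92 [136. 134. 138.]
top0 [223.6 208.1] 877 med [0.4725 0.1293 0.0193] rect [0.4725 0.1295] [0.0742 0.0715] 4.15 [182. 182. 181.]
top0 [322.4 206.6] 434 med [ 0.4754 -0.1116  0.0192] rect [ 0.4766 -0.1122] [0.0356 0.0729] 87.21 [179.5 179.  178. ]
top0 [367.  206.9] 588 med [ 0.4753 -0.2217  0.0191] rect [ 0.4757 -0.222 ] [0.0741 0.0483] 7.17 [177. 176. 176.]
top0 [270.3 210.6] 735 med [0.4655 0.0138 0.019 ] rect [0.4654 0.0162] [0.0738 0.059 ] 0.1 [182. 181. 181.]
(271, 211) [181 181 181] [0.4651 0.0136 0.0218]
(297, 150) [228 200 159] [ 0.6186 -0.0504  0.012 ]
(244, 123) [174 173 172] [0.6844 0.0815 0.0218]
(116, 190) [194 196 197] [0.5126 0.3827 0.052 ]
(443, 180) [174 121  71] [ 0.535  -0.3929  0.0691]
(60, 200) [40 42 42] [ 0.4941  0.5424 -0.0026]
scene0 [430.7 172.
[... 646 characters left out ...]
[169. 169. 168.]
scene0 [358.1 273.1] 2708 med [0.6844 0.0837 0.0202] rect [0.6836 0.087 ] [0.1987 0.0739] 89.91 [176. 175. 174.]
scene0 [347.1 317.1] 5161 med [0.7633 0.0032 0.0202] rect [0.7621 0.0206] [0.3313 0.0745] 89.94 [177. 176. 175.]
scene0 [248. 322.] 3208 med [ 0.6841 -0.1823  0.0204] rect [ 0.6833 -0.1787] [0.1984 0.074 ] 89.9 [174. 173. 173.]
scene0 [248.4 363. ] 2358 med [ 0.763  -0.2155  0.0204] rect [ 0.7615 -0.2137] [0.1288 0.0751] 89.94 [174. 173. 173.]
(289, 210) [171 170 169] [0.4685 0.0183 0.0158]
(270, 260) [237 209 157] [ 0.5672 -0.0772  0.0093]
(250, 325) [175 175 173] [ 0.6913 -0.1804  0.019 ]
(433, 165) [242 243 243] [0.5198 0.3862 0.0506]
  return _methods._mean(a, axis=axis, dtype=dtype,
  ret = um.true_divide(
```

cut_60 is at about (0.465, 0.0165), top z≈0.0195. The gap is at about (0.6465, -0.0465) with near-zero yaw, and the level is near (0.513, 0.384). Sizes and heights agree in both views. I'll move over the near end of cut_60 and look with the wrist camera.

Emit:
{"api": "carry_out", "payload": {
  "commands": [
    [-0.028, -0.029, 0.002, 0, 0, 0],
    [-0.056, -0.058, 0.004, 0, 0, 0],
    [-0.084, -0.087, 0.006, 0, 0, 0],
    [-0.112, -0.116, 0.009, 0, 0, 0],
    [-0.141, -0.145, 0.012, 0, 0, 0]
  ],
  "jaw": 1
}}

```text
time: 0.6
tool_pos: [0.2291, 0.3611, 0.1929]
ee_rot: [-3.141, -0.0, 2.915]
wrist_force: [1.3, 0.6, 0.3]
width: 0.0939
finger_force: 0.0
```

Emit:
{"api": "carry_out", "payload": {
  "commands": [
    [-0.028, -0.029, 0.002, 0, 0, 0],
    [-0.056, -0.058, 0.004, 0, 0, 0],
    [-0.084, -0.087, 0.006, 0, 0, 0],
    [-0.112, -0.116, 0.009, 0, 0, 0],
    [-0.141, -0.145, 0.012, 0, 0, 0]
  ]
}}

```text
time: 1.1
tool_pos: [0.3336, 0.1881, 0.1811]
ee_rot: [3.141, -0.0, 2.914]
wrist_force: [0.2, 0.0, 0.2]
width: 0.094
finger_force: 0.0
```

Emit:
{"api": "carry_out", "payload": {
  "commands": [
    [-0.035, -0.036, 0.002, 0, 0, -0.06],
    [-0.07, -0.073, 0.004, 0, 0, -0.12],
    [-0.105, -0.11, 0.006, 0, 0, -0.18],
    [-0.14, -0.145, 0.012, 0, 0, -0.228],
    [-0.14, -0.145, 0.012, 0, 0, -0.228]
  ]
}}

```text
time: 1.6
tool_pos: [0.4381, 0.0122, 0.1678]
ee_rot: [-3.14, -0.002, 3.135]
wrist_force: [-0.4, 0.5, 0.8]
width: 0.0941
finger_force: 0.0
```

```bash
python3 - <<'E'
from bench import *
import cv2,numpy as np
s=snapshot("wrist"); np.savez("w1.npz",**s); cv2.imwrite("pics/w1.png",s["img"][:,:,::-1]); print(s["fx"],s["fy"],s["cx"],s["cy"],s["R"],-s["R"].T@s["t"])
o=get_obs(); print({k:o[k] for k in("time","tool_pos","ee_rot","wrist_force","width","joint_positions")})
E
```

```text
325.19226210127806 325.19226210127806 279.06759093688396 211.15584957350268 [[ 0.00736932  0.99996857 -0.00292295]
 [ 0.97353906 -0.00650685  0.22842804]
 [ 0.22840184 -0.00452896 -0.97355641]] [0.37337365 0.01249541 0.34675166]
{'time': 1.65, 'tool_pos': array([0.43724391, 0.01441545, 0.16813929]), 'ee_rot': array([ 3.14142310e+00, -2.90479308e-03,  3.13610969e+00]), 'wrist_force': array([-0.86074941, -0.04843748,  0.9819964 ]), 'width': 0.09403661942466338, 'joint_positions': array([-9.67062154e-02, -1.54496683e-01,  1.67903189e+00, -9.58853897e-05,
        1.61996560e+00, -1.66202390e+00])}
```

View pics/w1.png

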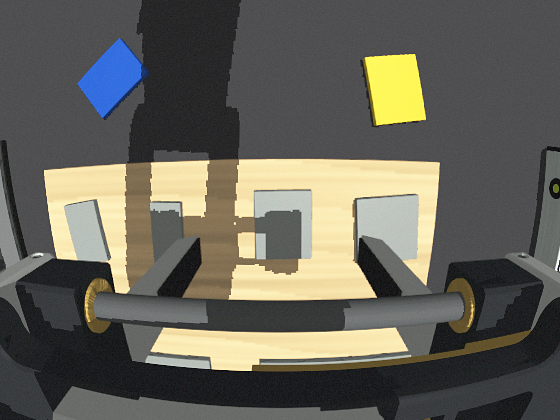

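The wrist view shows cut_60 at cols 255–312, rows 190–258 (partly shaded), cut_72 to its right, and cut_36 and cut_48 to its left. I'll fit cut_60 at its top height through the fisheye model.

```bash
cat >> h.py <<'E'
def wray(s,uv):
    uv=np.asarray(uv,float).reshape(-1,2); q=np.c_[uv[:,0]-s["cx"],uv[:,1]-s["cy"]]; r=np.hypot(*q.T)+1e-9; th=r/s["fx"]
    d=np.c_[q/r[:,None]*np.sin(th)[:,None],np.cos(th)]; return -s["R"].T@s["t"], d@s["R"]
def wplane(s,uv,z):
    c,d=wray(s,uv); return (c+d*((z-c[2])/d[:,2])[:,None])[:,:2]
def wproj(s,X):
    p=np.atleast_2d(X)@s["R"].T+s["t"]; r=np.hypot(p[:,0],p[:,1]); th=np.arctan2(r,p[:,2]); k=(s["fx"]*th/r)[:,None]; return p[:,:2]*k+[s["cx"],s["cy"]]
def rect(s,box,z,f,sat=60,lo=40):
    h=cv2.cvtColor(s["img"],cv2.COLOR_RGB2HSV); m=np.zeros((420,560),np.uint8); u0,v0,u1,v1=box
    m[v0:v1,u0:u1]=((h[:,:,1]<sat)&(h[:,:,2]>lo))[v0:v1,u0:u1]
    k,l,st,ce=cv2.connectedComponentsWithStats(m); i=1+np.argmax(st[1:,4]); m=(l==i).astype(np.uint8)
    c=cv2.findContours(m,0,1)[0]; c=max(c,key=len).reshape(-1,2); r=cv2.minAreaRect(f(s,c,z).astype(np.float32)); return [np.round(x,4) for x in r],st[i]
E
python3 - <<'E'
from h import *
s=load("w1")
for b in [(235,175,335,275),(340,180,430,275),(60,180,115,270)]: print(rect(s,b,.02,wplane))
v,u=225,275; c,d=wray(s,(u,v)); dz=d[0]@s["R"][2]
for (u,v) in [(265,215),(275,250),(240,180)]:
    c,d=wray(s,(u,v)); print((c+d[0]*s["range_z"][v,u]/(d[0]@s["R"][2])).round(4))
E
```

```text
([array([0.4651, 0.0144]), array([0.0754, 0.06  ]), np.float64(0.7048)], array([ 254,  189,   58,   71, 3943], dtype=int32))
([array([0.481 , 0.1293]), array([0.0954, 0.0737]), np.float64(3.6421)], array([ 355,  194,   64,   81, 4158], dtype=int32))
([array([ 0.4743, -0.2208]), array([0.0756, 0.066 ]), np.float64(5.7334)], array([  64,  199,   50,   63, 2058], dtype=int32))
[ 0.4542 -0.0037  0.0192]
[0.4926 0.0063 0.0199]
[ 0.4187 -0.0299  0.0092]
```

Emit:
{"api": "carry_out", "payload": {
  "commands": [
    [0, 0, 0.03, 0, 0, 0],
    [0, 0, 0.06, 0, 0, 0],
    [0, 0, 0.09, 0, 0, 0],
    [0, 0, 0.12, 0, 0, 0],
    [0, 0, 0.145, 0, 0, 0]
  ]
}}

```text
time: 2.15
tool_pos: [0.4356, 0.0185, 0.0229]
ee_rot: [3.141, -0.002, -3.14]
wrist_force: [0.4, 0.6, 0.0]
width: 0.094
finger_force: 0.0
```

```bash
python3 - <<'E'
from bench import *
from h import *
for i in range(4):
    s=snapshot("wrist"); o=get_obs(); print(o["time"],o["tool_pos"].round(4),o["ee_rot"].round(4),o["wrist_force"].round(1))
np.savez("w2.npz",**s); cv2.imwrite("pics/w2.png",s["img"][:,:,::-1])
print(wproj(s,[[.428,.0155,.02],[.503,.0155,.02],[.428,.0455,.02],[.428,-.0145,.02]]).round(0),(-s["R"].T@s["t"]).round(4))
E
```

```text
2.2 [0.4323 0.0187 0.0188] [ 3.14   -0.0095 -3.1397] [-2.3 -0.1 -2.2]
2.25 [0.4329 0.0186 0.0208] [ 3.1401 -0.0089 -3.1397] [-0.2 -0.7 -0.3]
2.3 [0.4349 0.0182 0.0231] [ 3.1407 -0.0044 -3.1397] [0.1 0.2 0.4]
2.35 [0.4366 0.0178 0.0248] [ 3.1411e+00 -6.0000e-04 -3.1399e+00] [-0.7  0.   0.7]
[[276. 236.]
 [276. 341.]
 [326. 236.]
 [225. 236.]] [0.3705 0.0175 0.2022]
```

View pics/w2.png

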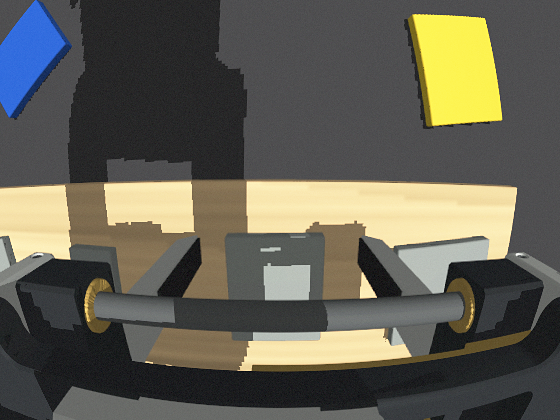

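The wrist view shows cut_60 at cols 226–324, near edge at row 235, centred between the fingertips (cols 201 and 358). I'll descend gently and close.

Emit:
{"api": "carry_out", "payload": {
  "commands": [
    [0, 0, 0.003, 0, 0, 0],
    [0, 0, 0.006, 0, 0, 0],
    [0, 0, 0.009, 0, 0, 0],
    [0, 0, 0.012, 0, 0, 0],
    [0, 0, 0.012, 0, 0, 0]
  ]
}}

```text
time: 2.85
tool_pos: [0.4368, 0.0167, 0.0121]
ee_rot: [3.141, -0.001, 3.142]
wrist_force: [-0.0, -0.3, 0.2]
width: 0.094
finger_force: 0.0
```

Emit:
{"api": "carry_out", "payload": {
  "commands": [
    [0, 0, 0, 0, 0, 0],
    [0, 0, 0, 0, 0, 0],
    [0, 0, 0, 0, 0, 0],
    [0, 0, 0, 0, 0, 0],
    [0, 0, 0, 0, 0, 0]
  ],
  "jaw": 0
}}

```text
time: 3.35
tool_pos: [0.4371, 0.0167, 0.0125]
ee_rot: [-3.142, 0.0, -3.141]
wrist_force: [-0.3, 0.1, -0.2]
width: 0.0595
finger_force: 30.0
```

Emit:
{"api": "carry_out", "payload": {
  "commands": [
    [0, 0, -0.003, 0, 0, 0],
    [0, 0, -0.006, 0, 0, 0],
    [-0.01, -0.005, -0.006, 0, 0, 0],
    [-0.03, -0.015, -0.006, 0, 0, 0],
    [-0.05, -0.025, -0.006, 0, 0, 0]
  ]
}}

```text
time: 3.85
tool_pos: [0.4883, -0.0088, 0.0186]
ee_rot: [-3.141, 0.001, -3.141]
wrist_force: [-0.4, 0.1, 0.1]
width: 0.0596
finger_force: 30.0
```

Emit:
{"api": "carry_out", "payload": {
  "commands": [
    [-0.025, -0.012, 0, 0, 0, 0],
    [-0.05, -0.025, 0, 0, 0, 0],
    [-0.068, -0.034, 0, 0, 0, 0],
    [-0.075, -0.0375, 0, 0, 0, 0],
    [-0.078, -0.0385, 0, 0, 0, 0]
  ]
}}

```text
time: 4.35
tool_pos: [0.5656, -0.0472, 0.0181]
ee_rot: [3.141, -0.001, 3.141]
wrist_force: [0.4, 0.0, -0.5]
width: 0.0595
finger_force: 30.0
```

Emit:
{"api": "carry_out", "payload": {
  "commands": [
    [0, 0, 0, 0, 0, 0],
    [0, 0, 0, 0, 0, 0],
    [0, 0, 0, 0, 0, 0],
    [0, 0, 0, 0, 0, 0],
    [0, 0, 0, 0, 0, 0]
  ]
}}

```text
time: 4.85
tool_pos: [0.5649, -0.0465, 0.0187]
ee_rot: [3.142, 0.0, -3.141]
wrist_force: [-1.1, -0.1, -0.7]
width: 0.0596
finger_force: 30.0
```

```bash
python3 - <<'E'
from bench import *
from h import *
for n in("top","wrist","scene"):
    s=snapshot(n); np.savez(n+"3.npz",**s); cv2.imwrite(f"pics/{n}3.png",s["img"][:,:,::-1]); o=get_obs(); print(o["time"],o["tool_pos"].round(4),o["ee_rot"].round(4),o["wrist_force"].round(1),o["width"])
a=cv2.imread("pics/top3.png")[60:250,190:400]; b=cv2.imread("pics/wrist3.png")
a=cv2.resize(a,(464,420)); b=b[:,112:448]; cv2.imwrite("pics/j3.png",np.hstack([a,b]))
E
```

```text
4.9 [ 0.5649 -0.0466  0.0186] [ 3.1416e+00  2.0000e-04 -3.1411e+00] [ 0.7 -0.8 -0.3] 0.05971963208517988
4.95 [ 0.565  -0.0466  0.0186] [ 3.1416e+00  1.0000e-04 -3.1412e+00] [ 0.  -0.2 -0.2] 0.05978022659246823
5.0 [ 0.565  -0.0466  0.0186] [ 3.1415e+00  2.0000e-04 -3.1413e+00] [-0.1  0.1 -1.2] 0.05984179314028173
```

View pics/j3.png

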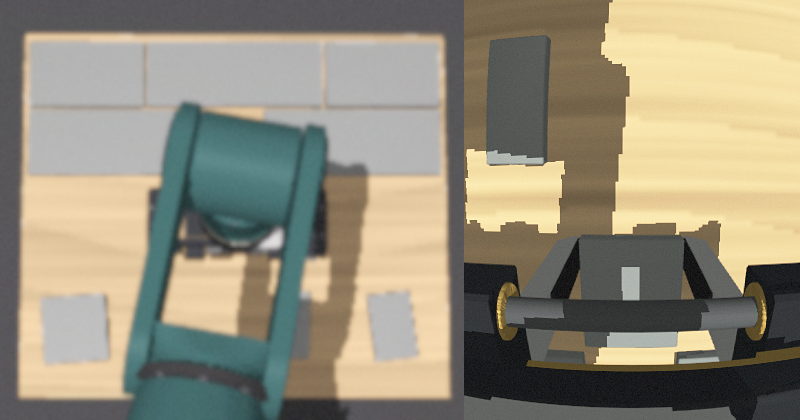

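Top view: the arm hides the gap. Wrist view: the held tile sits between the fingers, and the course's near corners show below the bar at about row 352. I'll zoom in there.

```bash
python3 - <<'E'
from h import *
s=load("wrist3")
P=[[.631,-.0465-.03,.025],[.631,-.0465+.03,.025],[.6465,-.0795,.02],[.6465,-.0135,.02],[.557,-.0765,.025],[.557,-.0165,.025]]
print(wproj(s,P).round(1),(-s["R"].T@s["t"]).round(4))
c=s["img"][325:367,210:350,::-1]; cv2.imwrite("pics/z3.png",cv2.resize(c,None,fx=5.7,fy=8,interpolation=cv2.INTER_CUBIC))
E
```

```text
[[234.2 346.2]
 [326.3 346.2]
 [232.2 359.2]
 [328.1 359.1]
 [227.1 239.5]
 [333.7 239.5]] [ 0.4997 -0.047   0.1974]
```

View pics/z3.png

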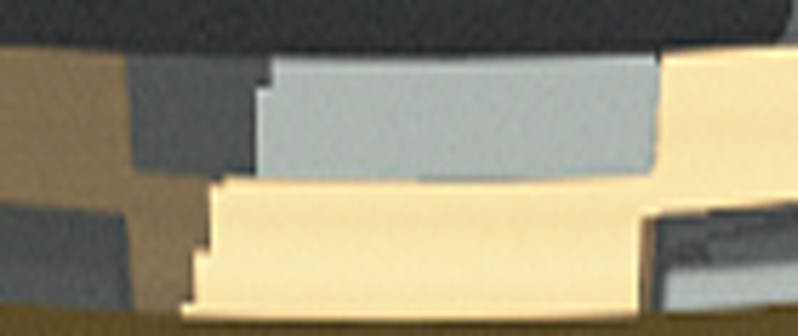

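```bash
python3 - <<'E'
from h import *
s=load("wrist3")
print("bottom front corners exp",wproj(s,[[.6465,-.0795,.01],[.6465,-.0135,.01]]).round(1))
print("L,R corner @z.01",wplane(s,[[232.3,350.8],[325.8,351.8]],.01).round(4))
print("@z.02 lower",wplane(s,[[232.8,362],[325.5,362]],.02).round(4))
for dz in(.005,.0257,.0245): print("tile far",dz,wplane(s,[[233.2,346.9],[324.4,346.9]],dz).round(4))
E
```

```text
bottom front corners exp [[234.  350.6]
 [326.4 350.6]]
L,R corner @z.01 [[ 0.6468 -0.0807]
 [ 0.6476 -0.0138]]
@z.02 lower [[ 0.6491 -0.0793]
 [ 0.6491 -0.0151]]
tile far 0.005 [[ 0.6469 -0.0807]
 [ 0.6469 -0.0143]]
tile far 0.0257 [[ 0.6311 -0.0771]
 [ 0.631  -0.0178]]
tile far 0.0245 [[ 0.632  -0.0773]
 [ 0.6319 -0.0176]]
```

Tile and gap are centred to 0.3 mm in the same picture (tile -0.0474, gap -0.0472), and the tile is square. Its far edge is 16 mm before the course line, at x≈0.647. I'll lower it and slide it in.

Emit:
{"api": "carry_out", "payload": {
  "commands": [
    [0, 0, 0.0015, 0, 0, 0],
    [0, 0, 0.003, 0, 0, 0],
    [0, 0, 0.0045, 0, 0, 0],
    [0, 0, 0.0055, 0, 0, 0],
    [0, 0, 0.0055, 0, 0, 0]
  ]
}}

```text
time: 5.5
tool_pos: [0.565, -0.0467, 0.0128]
ee_rot: [3.141, -0.0, -3.141]
wrist_force: [-0.4, -0.3, -1.5]
width: 0.0598
finger_force: 30.0
```

Emit:
{"api": "carry_out", "payload": {
  "commands": [
    [-0.004, 0, 0, 0, 0, 0],
    [-0.01, 0, 0, 0, 0, 0],
    [-0.017, 0, 0, 0, 0, 0],
    [-0.022, 0, 0, 0, 0, 0],
    [-0.024, 0, 0, 0, 0, 0]
  ]
}}

```text
time: 6.0
tool_pos: [0.5899, -0.0467, 0.013]
ee_rot: [3.142, 0.0, -3.141]
wrist_force: [0.9, 0.6, -0.4]
width: 0.0596
finger_force: 30.0
```

Emit:
{"api": "carry_out", "payload": {
  "commands": [
    [-0.004, 0, 0, 0, 0, 0],
    [-0.011, 0, 0, 0, 0, 0],
    [-0.018, 0, 0, 0, 0, 0],
    [-0.024, 0, 0, 0, 0, 0],
    [-0.026, 0, 0, 0, 0, 0]
  ]
}}

```text
time: 6.5
tool_pos: [0.6159, -0.0468, 0.013]
ee_rot: [3.142, 0.0, -3.141]
wrist_force: [0.2, -0.5, -1.2]
width: 0.0594
finger_force: 30.0
```

Emit:
{"api": "carry_out", "payload": {
  "commands": [
    [-0.004, 0, 0, 0, 0, 0],
    [-0.008, 0, 0, 0, 0, 0],
    [-0.012, 0, 0, 0, 0, 0],
    [-0.016, 0, 0, 0, 0, 0],
    [-0.018, 0, 0, 0, 0, 0]
  ]
}}

```text
time: 7.0
tool_pos: [0.6335, -0.0467, 0.013]
ee_rot: [3.142, 0.0, -3.141]
wrist_force: [0.6, 0.7, -0.3]
width: 0.0594
finger_force: 30.0
```

Emit:
{"api": "carry_out", "payload": {
  "commands": [
    [0, 0, 0, 0, 0, 0],
    [0, 0, 0, 0, 0, 0],
    [0, 0, 0, 0, 0, 0],
    [0, 0, 0, 0, 0, 0],
    [0, 0, 0, 0, 0, 0]
  ],
  "jaw": 1
}}

```text
time: 7.5
tool_pos: [0.6331, -0.0467, 0.0131]
ee_rot: [3.142, 0.0, -3.141]
wrist_force: [-0.7, -1.5, -0.1]
width: 0.0931
finger_force: 0.0
```

Emit:
{"api": "carry_out", "payload": {
  "commands": [
    [0, 0, -0.006, 0, 0, 0],
    [0, 0, -0.014, 0, 0, 0],
    [0.008, 0, -0.016, 0, 0, 0],
    [0.024, 0, -0.016, 0, 0, 0],
    [0.04, 0, -0.016, 0, 0, 0]
  ]
}}

```text
time: 8.0
tool_pos: [0.5926, -0.0467, 0.0296]
ee_rot: [-3.142, 0.001, -3.141]
wrist_force: [-0.5, -0.4, -0.1]
width: 0.0942
finger_force: 0.0
```

Emit:
{"api": "carry_out", "payload": {
  "commands": [
    [0, 0, 0, 0, 0, 0],
    [0, 0, 0, 0, 0, 0],
    [0, 0, 0.005, 0, 0, 0],
    [0, 0, 0.01, 0, 0, 0],
    [0, 0, 0.015, 0, 0, 0]
  ],
  "jaw": 0
}}

```text
time: 8.5
tool_pos: [0.5933, -0.0467, 0.0132]
ee_rot: [3.141, -0.0, -3.141]
wrist_force: [-0.1, 0.3, -0.2]
width: 0.0574
finger_force: 0.0
```

Emit:
{"api": "carry_out", "payload": {
  "commands": [
    [0, 0, 0, 0, 0, 0],
    [-0.003, 0, 0, 0, 0, 0],
    [-0.009, 0, 0, 0, 0, 0],
    [-0.015, 0, 0, 0, 0, 0],
    [-0.02, 0, 0, 0, 0, 0]
  ]
}}

```text
time: 9.0
tool_pos: [0.6141, -0.0468, 0.0143]
ee_rot: [-3.142, 0.001, -3.141]
wrist_force: [-0.4, 1.5, -0.0]
width: 0.0174
finger_force: 0.0
```

Emit:
{"api": "carry_out", "payload": {
  "commands": [
    [-0.005, 0, 0, 0, 0, 0],
    [-0.01, 0, 0, 0, 0, 0],
    [-0.015, 0, 0, 0, 0, 0],
    [-0.018, 0, 0, 0, 0, 0],
    [-0.02, 0, 0, 0, 0, 0]
  ]
}}

```text
time: 9.5
tool_pos: [0.6333, -0.0466, 0.0139]
ee_rot: [3.141, -0.0, -3.141]
wrist_force: [-0.6, 0.7, 0.3]
width: 0.0004
finger_force: 0.4
```

```bash
python3 - <<'E'
from bench import *
from h import *
for i in range(2):
    s=snapshot("wrist"); o=get_obs(); print(o["time"],o["tool_pos"].round(4),o["ee_rot"].round(4),o["wrist_force"].round(1),o["width"])
np.savez("w4.npz",**s)
print(wproj(s,[[.647,-.0803,.02],[.647,-.0143,.02],[.641,-.0773,.02],[.641,-.0173,.02]]).round(1))
cv2.imwrite("pics/w4.png",cv2.resize(s["img"][200:370,180:380,::-1],None,fx=3.5,fy=3.5,interpolation=cv2.INTER_CUBIC))
E
```

```text
9.55 [ 0.6336 -0.0467  0.0139] [ 3.1415e+00  3.0000e-04 -3.1413e+00] [-0.6 -0.5 -0.1] 0.0004699502147312049
9.6 [ 0.6334 -0.0467  0.0139] [ 3.1415e+00  4.0000e-04 -3.1413e+00] [ 0.3 -0.   0.4] 1.099292669044284e-06
[[222.9 273.8]
 [335.6 273.8]
 [227.4 264.5]
 [331.1 264.5]]
```

View pics/w4.png

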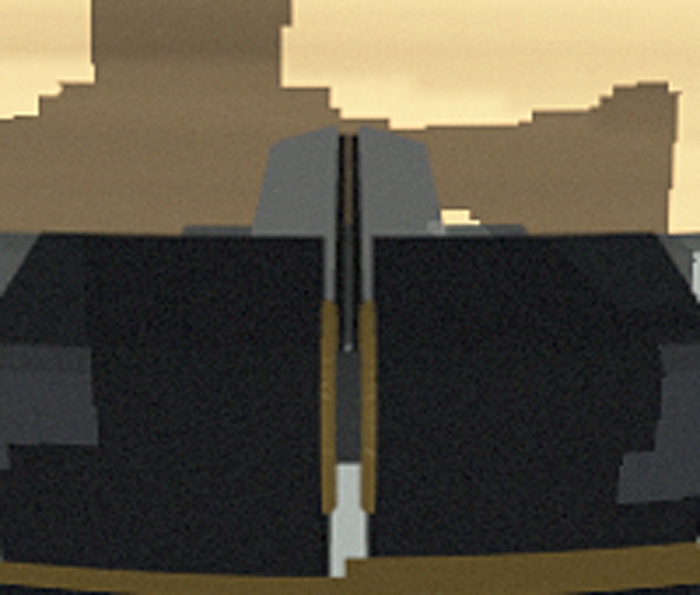

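The pushed tile's near edge shows at about row 265, cols 233–330, roughly 6 mm proud and square, as intended. The level will push it flush. I'll go over the level and look from above.

Emit:
{"api": "carry_out", "payload": {
  "commands": [
    [0.01, 0, 0, 0, 0, 0],
    [0.01, 0, -0.03, 0, 0, 0],
    [0.01, 0, -0.065, 0, 0, 0],
    [0.01, 0, -0.1, 0, 0, 0],
    [0.01, 0, -0.135, 0, 0, 0]
  ]
}}

```text
time: 10.1
tool_pos: [0.6221, -0.0467, 0.1503]
ee_rot: [3.141, -0.0, -3.141]
wrist_force: [-0.1, -0.3, -0.2]
width: 0.0006
finger_force: 0.0
```

Emit:
{"api": "carry_out", "payload": {
  "commands": [
    [0.01, 0.04, 0, 0, 0, 0],
    [0.02, 0.08, 0, 0, 0, 0],
    [0.032, 0.125, 0, 0, 0, 0],
    [0.044, 0.17, 0, 0, 0, 0],
    [0.055, 0.215, 0, 0, 0, 0]
  ],
  "jaw": 1
}}

```text
time: 10.6
tool_pos: [0.5666, 0.1696, 0.1491]
ee_rot: [3.141, 0.0, 3.141]
wrist_force: [0.7, 0.1, -0.2]
width: 0.0371
finger_force: 0.0
```

Emit:
{"api": "carry_out", "payload": {
  "commands": [
    [0.014, 0.055, 0, 0, 0, 0],
    [0.028, 0.11, 0, 0, 0, 0],
    [0.042, 0.16, 0, 0, 0, 0],
    [0.052, 0.2, 0, 0, 0, 0],
    [0.055, 0.215, 0, 0, 0, 0]
  ]
}}

```text
time: 11.1
tool_pos: [0.5104, 0.3869, 0.149]
ee_rot: [3.14, -0.001, -3.137]
wrist_force: [0.2, 0.3, -0.2]
width: 0.0768
finger_force: 0.0
```

Emit:
{"api": "carry_out", "payload": {
  "commands": [
    [0, 0, 0, 0, 0, 0],
    [0, 0, 0, 0, 0, 0],
    [0, 0, 0, 0, 0, 0],
    [0, 0, 0, 0, 0, 0],
    [0, 0, 0, 0, 0, 0]
  ]
}}

```text
time: 11.6
tool_pos: [0.5136, 0.382, 0.1492]
ee_rot: [3.142, 0.0, 3.14]
wrist_force: [-0.6, -0.7, -0.3]
width: 0.0938
finger_force: 0.0
```

```bash
python3 - <<'E'
from bench import *
from h import *
for n in("top","wrist","scene"):
    s=snapshot(n); np.savez(n+"5.npz",**s); cv2.imwrite(f"pics/{n}5.png",s["img"][:,:,::-1]); o=get_obs(); print(o["time"],o["tool_pos"].round(4),o["ee_rot"].round(4))
a=cv2.imread("pics/top5.png")[90:150,230:360]; b=cv2.imread("pics/wrist5.png")
a=cv2.resize(a,(780,360)); cv2.imwrite("pics/j5.png",np.vstack([a,cv2.resize(b[170:350,100:490],(780,240))[:, :]]))
E
```

```text
11.65 [0.5135 0.3822 0.1492] [3.1415e+00 2.0000e-04 3.1401e+00]
11.7 [0.5134 0.3824 0.1492] [3.1414e+00 2.0000e-04 3.1404e+00]
11.75 [0.5134 0.3826 0.1491] [3.1414e+00 2.0000e-04 3.1407e+00]
```

View pics/j5.png

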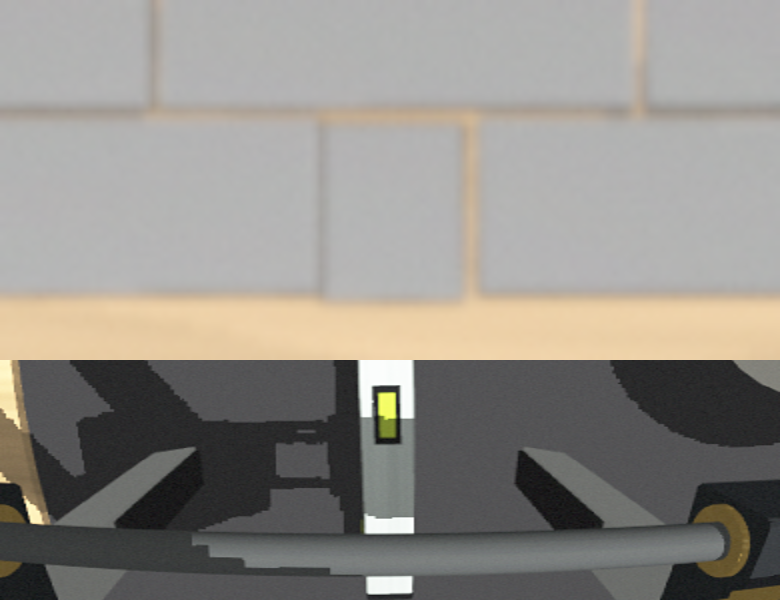

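Top crop: cut_60 is in the gap about 1 px (~2.5 mm) proud and square, sitting slightly to the +y side. Wrist: the level's top face is at about cols 280–306, between the fingers, bubble at full-frame row ~202. I'll fit the level's axis and centre.

```bash
python3 - <<'E'
from h import *
s=load("wrist5"); h=cv2.cvtColor(s["img"],cv2.COLOR_RGB2HSV)
L=[];R=[];rows=[]
for v in range(60,285,5):
    r=(h[v,:,1]<40)&(h[v,:,2]>105); r[:250]=0; r[335:]=0; i=np.where(r)[0]
    if len(i)>12: L.append([i[0]-.5,v]);R.append([i[-1]+.5,v])
l=wplane(s,L,.05); r=wplane(s,R,.05)
ok=abs(np.hypot(*(r-l).T)-.0245)<.004
for a,b,c in zip(l,r,ok): print(a.round(4),b.round(4),c) if a[0]*1000%4<.8 or not c else 0
m=(l+r)[ok]/2; p=np.polyfit(m[:,0],m[:,1],1); print("y at .513",np.polyval(p,.513),"slope",p[0],"xrange",m[:,0].min(),m[:,0].max(),"w",np.median((r-l)[:,1]))
for n in("top5","scene5","top0","scene0"):
    t=load(n); C=cloud(t); hh=cv2.cvtColor(t["img"],cv2.COLOR_RGB2HSV)
    M=(hh[:,:,1]<40)&(hh[:,:,2]>170)&(C[:,:,2]>.035)&(C[:,:,2]<.065)&(abs(C[:,:,1]-.385)<.04)&(abs(C[:,:,0]-.51)<.2)
    if n[-1]=="0":
        M=cv2.morphologyEx(M.astype(np.uint8),3,np.ones((9,9))); c=np.argwhere(M)[:,::-1]; print(n,len(c),[np.round(x,4) for x in cv2.minAreaRect(plane(t,c,.05).astype(np.float32))])
E
```

```text
[0.3961 0.3786] [0.3959 0.4031] True
[0.4005 0.3786] [0.4003 0.4031] True
[0.4522 0.3801] [0.4522 0.4039] True
[0.4565 0.3801] [0.4564 0.4048] True
[0.5043 0.3817] [0.5043 0.4062] True
[0.5087 0.3817] [0.5088 0.4063] True
[0.5362 0.3826] [0.5363 0.4059] True
[0.5604 0.3835] [0.5605 0.4065] True
[0.5808 0.3835] [0.581 0.407] True
y at .513 0.3937184112071057 slope 0.023458569533771043 xrange 0.38258630821752165 0.5808630706093791 w 0.02427379775949165
top0 1154 [array([0.5131, 0.3943]), array([0.2867, 0.0216]), np.float64(1.8724)]
scene0 847 [array([0.5134, 0.3961]), array([0.2859, 0.0225]), np.float64(1.353)]
```

Emit:
{"api": "carry_out", "payload": {
  "commands": [
    [0, 0.006, 0.01, 0, 0, -0.012],
    [0, 0.011, 0.03, 0, 0, -0.025],
    [0, 0.011, 0.055, 0, 0, -0.025],
    [0, 0.011, 0.08, 0, 0, -0.025],
    [0, 0.011, 0.09, 0, 0, -0.025]
  ]
}}

```text
time: 12.25
tool_pos: [0.511, 0.3935, 0.0547]
ee_rot: [-3.139, -0.005, -3.116]
wrist_force: [0.5, -0.2, 0.1]
width: 0.0941
finger_force: 0.0
```

Emit:
{"api": "carry_out", "payload": {
  "commands": [
    [0, 0, 0.01, 0, 0, 0],
    [0, 0, 0.022, 0, 0, 0],
    [0, 0, 0.033, 0, 0, 0],
    [0, 0, 0.0385, 0, 0, 0],
    [0, 0, 0.0405, 0, 0, 0]
  ]
}}

```text
time: 12.75
tool_pos: [0.5128, 0.3941, 0.0178]
ee_rot: [-3.141, -0.001, -3.116]
wrist_force: [-0.5, 0.3, 0.3]
width: 0.094
finger_force: 0.0
```

Emit:
{"api": "carry_out", "payload": {
  "commands": [
    [0, 0, 0, 0, 0, 0],
    [0, 0, 0, 0, 0, 0],
    [0, 0, 0, 0, 0, 0],
    [0, 0, 0, 0, 0, 0],
    [0, 0, 0, 0, 0, 0]
  ],
  "jaw": 0
}}

```text
time: 13.25
tool_pos: [0.5132, 0.3944, 0.0188]
ee_rot: [3.141, 0.001, -3.116]
wrist_force: [-0.2, 0.5, -0.3]
width: 0.0577
finger_force: 0.0
```

Emit:
{"api": "carry_out", "payload": {
  "commands": [
    [0, 0, 0, 0, 0, 0],
    [0, 0, 0, 0, 0, 0],
    [0, 0, 0, 0, 0, 0],
    [0, 0, 0, 0, 0, 0],
    [0, 0, 0, 0, 0, 0]
  ]
}}

```text
time: 13.75
tool_pos: [0.513, 0.3944, 0.0185]
ee_rot: [3.141, 0.0, -3.116]
wrist_force: [0.2, 0.4, 0.2]
width: 0.0239
finger_force: 30.0
```

Emit:
{"api": "carry_out", "payload": {
  "commands": [
    [0, 0, -0.01, 0, 0, 0],
    [0, 0, -0.03, 0, 0, 0],
    [0, 0, -0.055, 0, 0, 0],
    [0, 0, -0.077, 0, 0, 0],
    [0, 0, -0.085, 0, 0, 0]
  ]
}}

```text
time: 14.25
tool_pos: [0.5142, 0.395, 0.1068]
ee_rot: [3.139, 0.004, -3.116]
wrist_force: [0.0, 0.2, -2.3]
width: 0.0236
finger_force: 30.0
```

Emit:
{"api": "carry_out", "payload": {
  "commands": [
    [-0.002, -0.016, 0, 0, 0, 0.07],
    [-0.006, -0.046, 0, 0, 0, 0.21],
    [-0.011, -0.084, 0, 0, 0, 0.35],
    [-0.016, -0.122, 0, 0, 0, 0.49],
    [-0.021, -0.1605, 0, 0, 0, 0.63]
  ]
}}

```text
time: 14.75
tool_pos: [0.5374, 0.2329, 0.1024]
ee_rot: [-3.14, -0.001, 2.532]
wrist_force: [1.2, 0.0, -2.6]
width: 0.0239
finger_force: 30.0
```

Emit:
{"api": "carry_out", "payload": {
  "commands": [
    [-0.0225, -0.0234, 0, 0, 0, 0.14],
    [-0.045, -0.0467, 0, 0, 0, 0.28],
    [-0.0674, -0.07, 0, 0, 0, 0.42],
    [-0.09, -0.0934, 0, 0, 0, 0.56],
    [-0.1124, -0.1168, 0, 0, 0, 0.7]
  ]
}}

```text
time: 15.25
tool_pos: [0.5635, 0.073, 0.1026]
ee_rot: [-3.14, -0.0, 1.831]
wrist_force: [-0.3, -0.4, -3.3]
width: 0.0239
finger_force: 30.0
```

Emit:
{"api": "carry_out", "payload": {
  "commands": [
    [-0.035, -0.002, 0, 0, 0, 0.1],
    [-0.07, -0.004, 0, 0, 0, 0.18],
    [-0.1, -0.0055, 0, 0, 0, 0.23],
    [-0.118, -0.0062, 0, 0, 0, 0.256],
    [-0.1235, -0.0065, 0, 0, 0, 0.266]
  ]
}}

```text
time: 15.75
tool_pos: [0.5901, -0.0481, 0.1027]
ee_rot: [-3.14, -0.0, 1.568]
wrist_force: [-0.8, -0.4, -2.5]
width: 0.0237
finger_force: 30.0
```

Emit:
{"api": "carry_out", "payload": {
  "commands": [
    [0, 0, 0, 0, 0, 0],
    [0, 0, 0, 0, 0, 0],
    [0, 0, 0, 0, 0, 0],
    [0, 0, 0, 0, 0, 0],
    [0, 0, 0, 0, 0, 0]
  ]
}}

```text
time: 16.25
tool_pos: [0.5902, -0.0457, 0.1036]
ee_rot: [3.141, -0.0, 1.572]
wrist_force: [0.6, 0.3, -3.2]
width: 0.024
finger_force: 30.0
```

```bash
python3 - <<'E'
from bench import *
from h import *
s=snapshot("wrist"); np.savez("w6.npz",**s); cv2.imwrite("pics/w6.png",s["img"][:,:,::-1]); o=get_obs(); print(o["time"],o["tool_pos"].round(4),o["ee_rot"].round(4),o["width"])
# panel yaw / near line from unobstructed top5, scene0
t=load("scene0")
m=grey(t,90,200); 
for lo,hi in((-.26,-.10),(0,.16)):
    P=[]
    for y in np.arange(lo,hi,.005):
        q=[proj(t,[x,y,.02])[0] for x in np.arange(.63,.665,.0005)]
        g=cv2.remap(t["img"].astype(np.float32),np.float32([q])[:,:,0],np.float32([q])[:,:,1],1)[0]; sat=g[:,0]-g[:,2]
        i=np.argmax(sat<(sat[:8].mean()+sat[-8:].mean())/2); P.append((y,.63+i*.0005))
    print(np.polyfit(*np.array(P).T,1),np.median(np.array(P)[:,1]))
E
```

```text
16.3 [ 0.5903 -0.0459  0.1036] [ 3.1414e+00 -1.0000e-04  1.5718e+00] 0.024124255904333064
[0.0016129 0.6460756] 0.64575
[0.00258431 0.64594034] 0.646
```

View pics/w6.png

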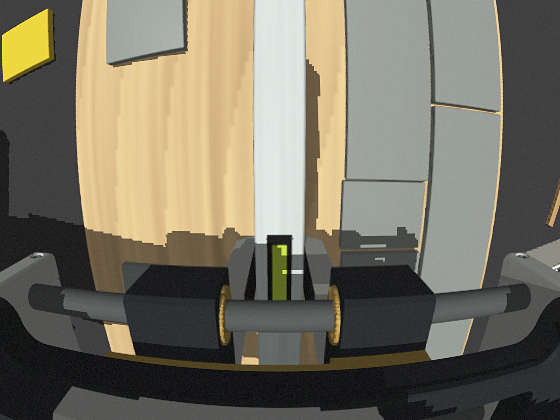

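Wrist view: the level hangs straight at cols 255–305 in front of the course. The cut is in the gap (rows 180–250), with its near edge at col 341 against the neighbours' 345, so still slightly proud. I'll lower the level onto the panel.

Emit:
{"api": "carry_out", "payload": {
  "commands": [
    [0, 0, 0.008, 0, 0, 0],
    [0, 0, 0.022, 0, 0, 0],
    [0, 0, 0.038, 0, 0, 0],
    [0, 0, 0.052, 0, 0, 0],
    [0, 0, 0.06, 0, 0, 0]
  ]
}}

```text
time: 16.8
tool_pos: [0.5887, -0.0463, 0.0406]
ee_rot: [-3.138, -0.001, 1.571]
wrist_force: [0.5, -0.6, -2.2]
width: 0.0239
finger_force: 30.0
```

Emit:
{"api": "carry_out", "payload": {
  "commands": [
    [0, 0, 0.003, 0, 0, 0],
    [0, 0, 0.007, 0, 0, 0],
    [0, 0, 0.011, 0, 0, 0],
    [0, 0, 0.0135, 0, 0, 0],
    [0, 0, 0.0145, 0, 0, 0]
  ]
}}

```text
time: 17.3
tool_pos: [0.5904, -0.0465, 0.029]
ee_rot: [3.141, -0.0, 1.571]
wrist_force: [0.0, 0.3, -2.4]
width: 0.024
finger_force: 30.0
```

Emit:
{"api": "carry_out", "payload": {
  "commands": [
    [0, 0.004, 0, 0, 0, 0],
    [0, 0.012, 0, 0, 0, 0],
    [0, 0.021, 0, 0, 0, 0],
    [0, 0.028, 0, 0, 0, 0],
    [0, 0.032, 0, 0, 0, 0]
  ]
}}

```text
time: 17.8
tool_pos: [0.6234, -0.0465, 0.029]
ee_rot: [3.141, -0.0, 1.571]
wrist_force: [-1.3, 0.1, -3.0]
width: 0.0235
finger_force: 30.0
```

Emit:
{"api": "carry_out", "payload": {
  "commands": [
    [0, 0.001, 0.0005, 0, 0, 0],
    [0, 0.002, 0.001, 0, 0, 0],
    [0, 0.004, 0.001, 0, 0, 0],
    [0, 0.006, 0.001, 0, 0, 0],
    [0, 0.008, 0.001, 0, 0, 0]
  ]
}}

```text
time: 18.3
tool_pos: [0.6302, -0.0465, 0.0285]
ee_rot: [-3.141, 0.0, 1.571]
wrist_force: [-2.4, 0.2, 2.3]
width: 0.0238
finger_force: 30.0
```

Emit:
{"api": "carry_out", "payload": {
  "commands": [
    [0, 0.001, 0, 0, 0, 0],
    [0, 0.002, 0, 0, 0, 0],
    [0, 0.003, 0, 0, 0, 0],
    [0, 0.0035, 0, 0, 0, 0],
    [0, 0.004, 0, 0, 0, 0]
  ]
}}

```text
time: 18.8
tool_pos: [0.6334, -0.0465, 0.0285]
ee_rot: [-3.14, 0.0, 1.571]
wrist_force: [-8.1, -0.5, 7.5]
width: 0.0237
finger_force: 30.0
```

Emit:
{"api": "carry_out", "payload": {
  "commands": [
    [0, 0.0005, -0.0005, 0, 0, 0],
    [0, 0.001, -0.0005, 0, 0, 0],
    [0, 0.0015, -0.0005, 0, 0, 0],
    [0, 0.002, -0.0005, 0, 0, 0],
    [0, 0.002, -0.0005, 0, 0, 0]
  ]
}}

```text
time: 19.3
tool_pos: [0.6335, -0.0465, 0.0285]
ee_rot: [-3.135, -0.0, 1.571]
wrist_force: [-10.5, 0.4, 7.3]
width: 0.0238
finger_force: 30.0
```

The level is stalled against the neighbours' edge (TCP x 0.6335, expected 0.634). I'll relax the push and release.

Emit:
{"api": "carry_out", "payload": {
  "commands": [
    [0, -0.0005, 0, 0, 0, 0],
    [0, -0.001, 0, 0, 0, 0],
    [0, -0.0015, 0, 0, 0, 0],
    [0, -0.0015, 0, 0, 0, 0],
    [0, -0.0015, 0, 0, 0, 0]
  ]
}}

```text
time: 19.8
tool_pos: [0.6335, -0.0465, 0.0285]
ee_rot: [-3.139, -0.0, 1.571]
wrist_force: [-6.1, -0.2, 5.3]
width: 0.0241
finger_force: 30.0
```

Emit:
{"api": "carry_out", "payload": {
  "commands": [
    [0, 0, 0, 0, 0, 0],
    [0, 0, 0, 0, 0, 0],
    [0, 0, 0, 0, 0, 0],
    [0, 0, 0, 0, 0, 0],
    [0, 0, 0, 0, 0, 0]
  ],
  "jaw": 1
}}

```text
time: 20.3
tool_pos: [0.6351, -0.0465, 0.0283]
ee_rot: [3.141, -0.0, 1.571]
wrist_force: [-0.4, 0.2, -0.2]
width: 0.0607
finger_force: 0.0
```

Emit:
{"api": "carry_out", "payload": {
  "commands": [
    [0, 0, 0, 0, 0, 0],
    [0, 0, -0.01, 0, 0, 0],
    [0, 0, -0.035, 0, 0, 0],
    [0, 0, -0.065, 0, 0, 0],
    [0, 0, -0.09, 0, 0, 0]
  ]
}}

```text
time: 20.8
tool_pos: [0.6353, -0.0466, 0.1209]
ee_rot: [3.14, 0.0, 1.571]
wrist_force: [-0.5, -0.1, 0.3]
width: 0.0938
finger_force: 0.0
```

Emit:
{"api": "carry_out", "payload": {
  "commands": [
    [0, -0.02, -0.01, 0, 0, 0],
    [0, -0.06, -0.02, 0, 0, 0],
    [0, -0.1, -0.03, 0, 0, 0],
    [0, -0.13, -0.03, 0, 0, 0],
    [0, -0.14, -0.03, 0, 0, 0]
  ]
}}

```text
time: 21.3
tool_pos: [0.4932, -0.0465, 0.1501]
ee_rot: [3.139, 0.0, 1.571]
wrist_force: [0.4, 0.4, 0.8]
width: 0.0942
finger_force: 0.0
```

Emit:
{"api": "carry_out", "payload": {
  "commands": [
    [0, 0, 0, 0, 0, 0],
    [0, 0, 0, 0, 0, 0],
    [0, 0, 0, 0, 0, 0],
    [0, 0, 0, 0, 0, 0],
    [0, 0, 0, 0, 0, 0]
  ]
}}

```text
time: 21.8
tool_pos: [0.4953, -0.0465, 0.148]
ee_rot: [-3.141, -0.0, 1.571]
wrist_force: [-0.2, 0.2, 0.2]
width: 0.0939
finger_force: 0.0
```

```bash
python3 - <<'E'
from bench import *
from h import *
for n in("wrist","scene","top"):
    s=snapshot(n); np.savez(n+"7.npz",**s); cv2.imwrite(f"pics/{n}7.png",s["img"][:,:,::-1])
o=get_obs(); print(o["time"],o["tool_pos"].round(4),o["ee_rot"].round(4),o["width"])
b=cv2.imread("pics/wrist7.png"); a=cv2.imread("pics/scene7.png")
cv2.imwrite("pics/j7.png",np.hstack([cv2.resize(a[230:350,180:440],(500,231)),np.zeros((231,300,3),np.uint8)]) if 0 else np.vstack([cv2.resize(a[230:330,180:440],(720,277)),cv2.resize(b[0:240,:],(720,309))]))
E
```

```text
21.95 [ 0.495  -0.0465  0.1482] [-3.1411e+00 -2.0000e-04  1.5709e+00] 0.0941315224253193
```

View pics/j7.png

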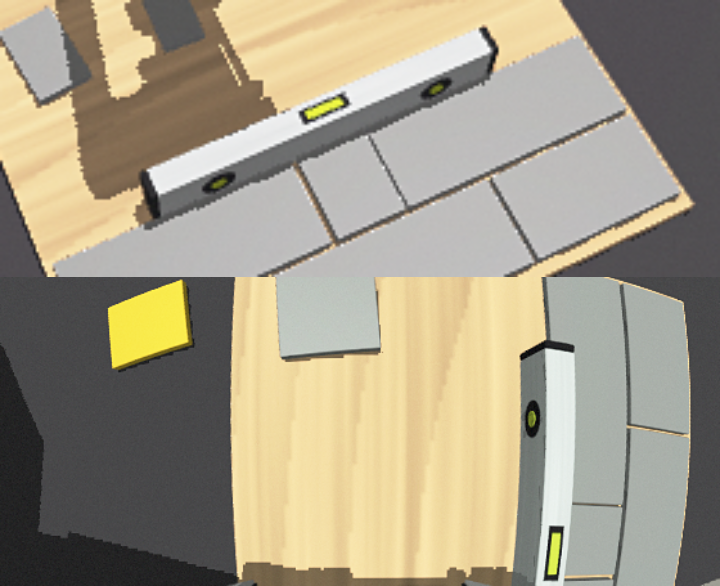

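Scene crop: the cut lies flat in the gap, its far edge in line with its neighbours', and the level stands flush across the joints. A quick numerical check before handing in.

```bash
python3 - <<'E'
from h import *
t=load("scene7"); hh=cv2.cvtColor(t["img"],cv2.COLOR_RGB2HSV)
M=((hh[:,:,1]<30)&(hh[:,:,2]>210)).astype(np.uint8)
k,l,st,ce=cv2.connectedComponentsWithStats(M)
j=[i for i in range(1,k) if 235<ce[i][1]<310 and 200<ce[i][0]<400 and st[i,4]>100]
c=np.argwhere(np.isin(l,j))[:,::-1]; print(len(c),[np.round(x,4) for x in cv2.minAreaRect(plane(t,c,.06).astype(np.float32))])
def line(y0,y1,x0,x1):   # brightest-to-dark joint: far edge, darkest profile position
    P=[]
    for y in np.arange(y0,y1,.003):
        xs=np.arange(x0,x1,.0005); q=proj(t,np.c_[xs,np.full_like(xs,y),np.full_like(xs,.02)]).astype(np.float32)[None]
        g=cv2.remap(t["img"].astype(np.float32),q[:,:,0],q[:,:,1],1)[0].mean(1); w=np.clip(np.median(g)-g-8,0,None); P.append((y,(w*xs).sum()/max(w.sum(),1)))
    P=np.array(P); return P[:,1].mean().round(5),np.polyfit(*P.T,1)[0].round(4)
for a in((-.15,-.1),(-.07,-.03),(.0,.05)): print(a,"far joint x",line(*a,.712,.732))
C=cloud(t); u,v=proj(t,[.69,-.0465,.02])[0].round().astype(int); print("z cut, nbrs",np.median(C[v-3:v+4,u-3:u+4,2]),*[np.median(C[q[1]-3:q[1]+4,q[0]-3:q[0]+4,2]) for q in proj(t,[[.69,.05,.02],[.69,-.14,.02]]).round().astype(int)])
for n in("scene0","scene7"):
    s=load(n); print(n,[rect(s,b,.02,plane)[0] for b in((310,170,360,218),(225,212,260,255),(175,228,220,272))])
s=load("top7");print([rect(s,b,.02,plane)[0] for b in((205,188,245,230),)],[rect(load("top0"),(205,188,245,230),.02,plane)[0]])
E
```

```text
1162 [array([ 0.6334, -0.045 ]), array([0.2859, 0.0226]), np.float64(89.906)]
(-0.15, -0.1) far joint x (np.float64(0.7221), np.float64(-0.0258))
(-0.07, -0.03) far joint x (np.float64(0.72192), np.float64(-0.0032))
(0.0, 0.05) far joint x (np.float64(0.72208), np.float64(0.0044))
z cut, nbrs 0.020231697413674032 0.020286726847306147 0.019913705067656995
scene0 [[array([0.4735, 0.1309]), array([0.0778, 0.0751]), np.float64(4.6294)], [array([ 0.4784, -0.1113]), array([0.0362, 0.0788]), np.float64(88.3236)], [array([ 0.4768, -0.2213]), array([0.0788, 0.0482]), np.float64(6.938)]]
scene7 [[array([0.4735, 0.1309]), array([0.078 , 0.0753]), np.float64(4.3998)], [array([ 0.4777, -0.1116]), array([0.0379, 0.0801]), np.float64(88.0582)], [array([ 0.4764, -0.2204]), array([0.079 , 0.0487]), np.float64(6.9121)]]
[[array([0.4716, 0.1307]), array([0.0782, 0.0751]), np.float64(4.1756)]] [[array([0.4719, 0.1307]), array([0.0774, 0.0749]), np.float64(4.3595)]]
```

```bash
python3 -c "
from bench import *
print(close_job())"
```

```text
the job is handed in; nothing more can be done
None
```

The 60 mm cut lies flat and flush in the gap with the level upright against the course line, by my last camera check; the job is handed in (no verdict was returned), and the other cuts were not moved (the float was never approached).

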